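Line up the sample bottles for weighing

ROBOT

A 6-joint arm with a two-finger parallel gripper is mounted at the origin on the work surface. World frame = base frame: x ahead of the robot, y to its left, z up, the work surface at z = 0. Lengths are in m, angles in degrees, forces in N, time in s.
With the tool pointing down it reaches from about 0.4 to 0.825 m from the base axis. Payload 7 kg.
Tool frame: the origin (TCP) lies at the very end of the fingers, on their centre line; the grasp point (between the pads) lies hold_point_z behind it (hold_point_z is the distance from the TCP to the grasp point, in m); z points along the fingers, y is the line along which they close (so a half turn about z gives the same grasp; the last joint's range is limited). The gripper opens to 88 mm and grips with 3 to 60 N. Pads are 19 mm wide; open, the fingers measure 130 mm over their backs; the gripper's body (78 mm by 193 mm) begins 47 mm behind the grasp point.
Start: joints at [-49.612, 20.546, 0.682, 0, -70.136, -16.507], TCP at [0.273, -0.617, 0.227] pointing down, gripper open.
Joint ranges: [-176.03, 176.03], [-82.01, 121.73], [-58.28, 71.71], [-173.87, 95.51], [-174.79, -0.11], [-173.66, 173.66]. Speed limits (degrees/s): [136.94, 136.94, 172.46, 180, 180, 180].

INTERFACE

Orientations are given as [roll, pitch, yaw] about the fixed x, y, z axes, in that order (R = Rz(yaw) Ry(pitch) Rx(roll)).
In Python, from plant import get_obs, snapshot, close_job, hold_point_z gives the robot as it stands.
- The arm moves only by the tool play_rows, never from a script. Its argument "commands" is a list that holds one entry, the list of rows, each a list of 7 numbers: the shift along the tool's x, y, z in cm, then the turn, a rotation vector about the tool's x, y, z in degrees, then the opening, from 0 (shut) to 1 (fully open). In form: [[[x, y, z, ax, ay, az, fingers], ...]]. A call has 1 to 20 rows; each row is the pose to reach, as a shift and turn from the pose commanded when the call began, along the tool's axes at that moment; what a row does not reach only later rows make up. A row lasts 1/12 s, in which the tool goes at most 41.7 mm and 7.16 degrees, less where a joint would pass 70% of its speed; a pose out of reach is approached as far as the arm can. A call with a gripper value outside its range is refused whole. The fingers move at their own pace and stop on an object; the grip force is fixed at half the most. Time passes only in rows, so rows that repeat a pose let the fingers close. It gives the time, the measured TCP pose, the force, the opening and the grip force at its end, in the units of the state.
- get_obs(): the state, without advancing time (a new reading comes with each control period).
- snapshot(name): name is "side" or "top" or "wrist"; returns a dict with "frame" (384x512x3 uint8, red, green, blue), "camera_matrix" (3x3 intrinsics, pixels), "dist" ([k1, k2, p1, p2, k3] as OpenCV has them; the pictures are not rectified), "origin" and "attitude" of the camera in the world. Camera axes: x right, y down, z forward; pixel columns grow to the right and rows downward; lengths in m; the calibration is good to about 2 mm. A picture is of the moment at which its call begins. There is no depth.
- close_job(): hands the job in; it is judged then, once.
The state is a dict: "clock": time; "joint_pos": joint angles; "qvel": joint speeds; "tau": joint torques, N m; "tool_pos": TCP position; "orientation": TCP orientation; "force": force on the tool from outside, world axes, zero at the start; "moment": the same for the moment, N m; "opening": finger opening in m; "gripper_force": force on a finger pad.
Only numpy, scipy, OpenCV 4.12 (cv2) and the standard library are available. Lean on these libraries where they do the work, as an engineer would, in place of code of your own. Each camera call takes 0.05 s, during which the arm holds its last target. There are 200 camera calls.

TASK

Line up the four white sample bottles in order of size on the marks of the board, ready for weighing: the largest on the mark next to the green plate, then smaller and smaller to the far end, each standing upright in the middle of its mark and let go. Keep the bottles upright throughout, and leave the amber bottle and the steel beaker where they stand.

Things in the scene. Friction and masses are not known exactly. Their poses are not given: they have to be found in the camera images.
- bottle_xl: Largest of four loose white plastic sample bottles with blue screw caps and paper labels: round body 56 mm in diameter with straight sides up to the shoulder at 80 mm, cap 46 mm in diameter, 105 mm tall overall, about 160 g. It stands upright; origin at the centre of its underside, z up its axis.
- bottle_l: Second largest of four loose white plastic sample bottles with blue screw caps and paper labels: round body 46 mm in diameter with straight sides up to the shoulder at 66 mm, cap 38 mm in diameter, 88 mm tall overall, about 110 g. It stands upright; origin at the centre of its underside, z up its axis.
- bottle_m: Third largest of four loose white plastic sample bottles with blue screw caps and paper labels: round body 38 mm in diameter with straight sides up to the shoulder at 52 mm, cap 32 mm in diameter, 72 mm tall overall, about 70 g. It stands upright; origin at the centre of its underside, z up its axis.
- bottle_s: Smallest of four loose white plastic sample bottles with blue screw caps and paper labels: round body 30 mm in diameter with straight sides up to the shoulder at 40 mm, cap 25 mm in diameter, 58 mm tall overall, about 40 g. It stands upright; origin at the centre of its underside, z up its axis.
- board: Fixed brown wooden board, 85 mm wide (its x), 384 mm long (its y), 8 mm thick; origin at the centre of its underside, z up. On top are four flat yellow marks with black rims (66 mm discs of no height), centred on its long centre line at y = -120, -40, +40 and +120 mm. Across each end lies an end plate, one green and one black.
- green_plate: Fixed green plate, 70 x 20 x 8 mm (top 16 mm above the table), across one end of the board or the other: on its centre line at y = +180 or -180 mm, so that the mark centres are 60, 140, 220 and 300 mm from it. Origin at the centre of its underside. A black plate of the same form lies at the other end.
- amber_bottle: Loose amber bottle with a black cap, 50 mm in diameter, 80 mm tall, not one of the four; to be left where it stands. Origin at the centre of its underside.
- steel_beaker: Loose open steel beaker, 62 mm across the rim, 75 mm tall; to be left where it stands. Origin at the centre of its underside.

How it is judged (in metres and radians):
At the end, for the whole second after the job is handed in: All four white bottles stand upright (tilt under 0.1 rad) on the board, released and at rest, in order of size from the green plate (largest) to the black one (smallest), each within 12 mm of its mark's centre both along and across the row (horizontal distance between bottle_xl and green_plate between 0.048 and 0.072 m and x of bottle_xl in the frame of board between -0.012 and 0.012 m and z of bottle_xl in the frame of board between 0.005 and 0.011 m and angle between each of bottle_xl, bottle_l, bottle_m, bottle_s's own z axis and vertical below 0.1 rad and linear speed of each of bottle_xl, bottle_l, bottle_m, bottle_s below 0.02 m/s and angular speed of each of bottle_xl, bottle_l, bottle_m, bottle_s below 0.2 rad/s and horizontal distance between bottle_l and green_plate between 0.128 and 0.152 m and x of bottle_l in the frame of board between -0.012 and 0.012 m and z of bottle_l in the frame of board between 0.005 and 0.011 m and horizontal distance between bottle_m and green_plate between 0.208 and 0.232 m and x of bottle_m in the frame of board between -0.012 and 0.012 m and z of bottle_m in the frame of board between 0.005 and 0.011 m and horizontal distance between bottle_s and green_plate between 0.288 and 0.312 m and x of bottle_s in the frame of board between -0.012 and 0.012 m and z of bottle_s in the frame of board between 0.005 and 0.011 m); the robot touches nothing.
It fails at once if the amber bottle is moved more than 20 mm or tipped (distance of amber_bottle from where it was at the start of the episode above 0.02 m or angle between amber_bottle's own z axis and vertical above 0.5 rad).
It fails at once if the steel beaker is moved more than 20 mm or tipped (distance of steel_beaker from where it was at the start of the episode above 0.02 m or angle between steel_beaker's own z axis and vertical above 0.5 rad).
It fails at once if a white bottle is tipped more than 0.5 rad (angle between any of bottle_xl, bottle_l, bottle_m, bottle_s's own z axis and vertical above 0.5 rad).
It also fails if it takes over 109 s, if anything falls off the work surface, if the arm or the gripper's body presses on something with over 40 N, if the wrist force passes 120 N, or if a joint passes its speed limit or range.

## Working session

There is one attempt and no reset: what is moved stays moved. The work goes in short steps, Python scripts to look and compute and a tool call to move; the robot and the scene stay as the last step left them, time stands still between calls to the robot, and variables do not carry over. Pictures are saved under pics/ and viewed, at most 14 in all, crops included, and the job is handed in when it is done.

Besides the shell and the picture viewer there is one more tool, called after "Emit:" as name(argument=value, ...) on one line, values as JSON. play_rows: Moves the arm, as the interface text tells. Its arguments: {"type":"object","properties":{"commands":{"type":"array","items":{"type":"array","items":{"type":"array","items":{"type":"number"}}}}},"required":["commands"]}

```bash
mkdir -p pics; ls; python3 - <<'E'
from plant import *
import cv2
print(get_obs(), hold_point_z)
for n in ["top","side"]:
    s=snapshot(n); cv2.imwrite(f"pics/{n}0.png",s["frame"][:,:,::-1]); print(n,s["camera_matrix"],s["dist"],s["origin"],s["attitude"])
E
```

```text
pics
{'clock': 0.0, 'joint_pos': array([-4.96128920e+01,  2.05894956e+01,  6.34137935e-01, -2.00490931e-02,
       -7.01370673e+01, -1.65069880e+01]), 'qvel': array([ 0.04849023, -0.03163324,  0.04131173,  0.0001764 , -0.00621483,
       -0.04409533]), 'tau': array([ 2.88853098e-04, -5.82727432e+01,  2.93063396e+01,  6.99750647e+00,
        7.05208411e-03, -1.69954874e-04]), 'tool_pos': array([ 0.27303005, -0.61677465,  0.22564758]), 'orientation': array([ 1.79906029e+02, -8.19260541e-03, -1.56126701e+02]), 'force': array([ 0.50265385, -0.34513757, -0.47807559]), 'moment': array([ 0.00578396, -0.02258159, -0.01735433]), 'gripper_force': 0.0, 'opening': 0.08786890513387238} 0.0188
top [[369.05871209   0.         263.46658243]
 [  0.         369.05871209 191.56244992]
 [  0.           0.           1.        ]] [-0.02369192  0.          0.          0.          0.        ] [0.44056942 0.02520782 0.86443047] [-171.38491588   -2.56569193  -88.62332387]
side [[447.1983243    0.         256.43343963]
 [  0.         447.1983243  185.27843455]
 [  0.           0.           1.        ]] [0.04690644 0.         0.         0.         0.        ] [0.23288033 0.71723166 0.84625239] [-135.87238559    0.80025095 -157.10692158]
```

View pics/top0.png

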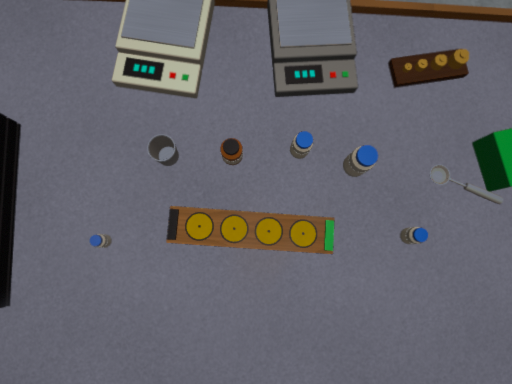

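View pics/side0.png

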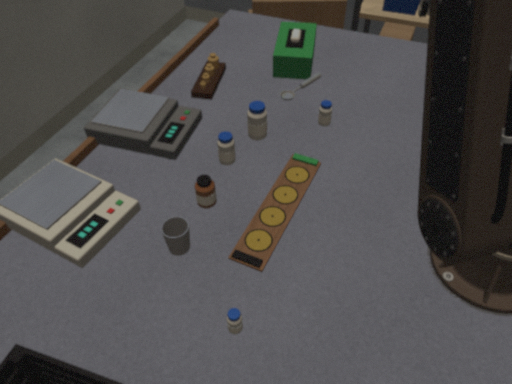

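Top view: the caps are at xl (366,156), l (304,140), m (420,235) and s (97,240). The marks run from (199,226) to (303,234), with the green plate at the right (329,235). The amber bottle is at (232,150) and the beaker at (163,150). The side view agrees.

```bash
cat > h.py <<'E'
import numpy as np, cv2
from plant import *
from scipy.spatial.transform import Rotation as R
def ray(s,p):
    u=cv2.undistortPoints(np.array(p,float).reshape(-1,1,2),s["camera_matrix"],np.array(s["dist"])).reshape(-1,2)
    return (R.from_euler('xyz',s["attitude"],degrees=True).as_matrix()@np.c_[u,np.ones(len(u))].T).T
def plane(s,p,z):
    d=ray(s,p); o=s["origin"]; return o+d*((z-o[2])/d[:,2])[:,None]
def tri(a,pa,b,pb):
    d=[ray(a,pa)[0],ray(b,pb)[0]]; d=[v/np.linalg.norm(v) for v in d]
    M=[np.eye(3)-np.outer(v,v) for v in d]
    x=np.linalg.solve(M[0]+M[1],M[0]@a["origin"]+M[1]@b["origin"])
    return x,np.linalg.norm(M[0]@(x-a["origin"]))*1e3
def blobs(s,lo,hi,amin):
    m=cv2.inRange(cv2.cvtColor(s["frame"],cv2.COLOR_RGB2HSV),np.array(lo),np.array(hi))
    n,l,st,c=cv2.connectedComponentsWithStats(m)
    out=[]
    for i in range(1,n):
        if st[i,4]>=amin:
            ct=max(cv2.findContours((l==i).astype(np.uint8),0,1)[0],key=len)
            e=cv2.fitEllipse(ct)[0] if len(ct)>4 else c[i]
            out.append((c[i].round(1),np.round(e,1),int(st[i,4])))
    return out
BLUE=((100,120,60),(125,255,255)); YEL=((18,150,80),(32,255,255)); GRN=((50,150,60),(75,255,255))
E
python3 - <<'E'
from h import *
S={n:snapshot(n) for n in("top","side")}
for n,s in S.items():
    for k,c in dict(B=BLUE,Y=YEL,G=GRN).items():
        for b in blobs(s,*c,25):
            z=.008 if k=='Y' else .016 if k=='G' else .06
            print(n,k,b[0],b[1],b[2],plane(s,[b[1]],z)[0].round(4))
E
```

```text
top B [303.9 139.2] [304.  139.2] 228 [ 0.6863 -0.097   0.06  ]
top B [366.9 155.1] [366.9 155.1] 355 [ 0.6545 -0.2413  0.06  ]
top B [420.3 234.5] [420.2 234.5] 169 [ 0.4777 -0.3585  0.06  ]
top B [ 95.1 240. ] [ 95.1 240. ] 101 [0.4479 0.3487 0.06  ]
top Y [460.7  55.9] [460.7  55.9] 173 [ 0.9412 -0.5111  0.008 ]
top Y [440.7  59.5] [440.7  59.5] 126 [ 0.9281 -0.4569  0.008 ]
top Y [422.3  63.1] [422.3  63.2] 79 [ 0.9151 -0.4077  0.008 ]
top Y [407.8  66. ] [407.8  66. ] 47 [ 0.9054 -0.3694  0.008 ]
top Y [198.9 225.9] [198.9 225.9] 546 [0.4869 0.1367 0.008 ]
top Y [233.6 228.4] [233.6 228.4] 538 [0.4833 0.0568 0.008 ]
top Y [268.5 230.8] [268.5 230.8] 533 [ 0.4799 -0.0239  0.008 ]
top Y [302.7 233.2] [302.7 233.3] 527 [ 0.4761 -0.1035  0.008 ]
top G [345.  74.] [345.  74.] 25 [ 0.8713 -0.205   0.016 ]
top G [504.9 150.5] [504.2 145.5] 619 [ 0.7037 -0.6028  0.016 ]
top G [328.7 235.3] [328.7 235.4] 248 [ 0.4725 -0.1627  0.016 ]
side B [256.6 105.9] [256.6 105.9] 130 [ 0.6663 -0.2823  0.06  ]
side B [326.  103.8] [326.1 103.8] 54 [ 0.4794 -0.3677  0.06  ]
side B [225.  136.2] [225.  136.2] 105 [ 0.6926 -0.1215  0.06  ]
side B [233.5 313.7] [233.5 313.7] 112 [0.4473 0.3504 0.06  ]
side Y [296.6 174.3] [296.6 174.3] 236 [ 0.4765 -0.1053  0.008 ]
side Y [284.9 194.2] [284.9 194.2] 283 [ 0.4802 -0.0255  0.008 ]
side Y [272.2 215.9] [272.2 215.9] 320 [0.4837 0.0543 0.008 ]
side Y [258.1 239.7] [258.1 239.7] 366 [0.4876 0.1342 0.008 ]
```

```bash
python3 - <<'E'
from h import *
S={n:snapshot(n) for n in("top","side")}
T=[(367,155),(304,139.2),(420.3,234.5),(95.1,240)]
D=[(256.6,105.9),(225,136.2),(326,103.8),(233.5,313.7)]
for k,h,t,d in zip("XLMS",(.105,.088,.072,.058),T,D):
    print(k,tri(S['top'],[t],S['side'],[d]),[plane(S['top'],[t],h-o)[0][:2].round(4) for o in(0,.008)],[plane(S['side'],[d],h-o)[0][:2].round(4) for o in (0,.008)])
# cap tops: bright
for n in S:
  print(n,blobs(S[n],(100,120,170),(125,255,255),15))
m=np.array([[.4869,.1367],[.4833,.0568],[.4799,-.0239],[.4761,-.1035]]);print(np.degrees(np.arctan2(*(m[0]-m[3]))))
f=S['top']['frame'][135:175,135:250]; 
for nm,p,z in(("amber",(231,146),.08),("amberbase",(233,161),0),("beaker rim",(162,147),.075)): print(nm,plane(S['top'],[p],z)[0])
cv2.imwrite("pics/crop.png",cv2.resize(S['top']['frame'][130:175,140:400,::-1],None,fx=3,fy=3))
E
```

```text
X (array([ 0.64286678, -0.22724931,  0.10325906]), np.float64(0.37046189154684495)) [array([ 0.6428, -0.2266]), array([ 0.6449, -0.2292])] [array([ 0.6415, -0.2251]), array([ 0.6459, -0.2352])]
L (array([ 0.67765117, -0.09311637,  0.086576  ]), np.float64(0.5695643311139117)) [array([ 0.6778, -0.0928]), array([ 0.6802, -0.094 ])] [array([ 0.6762, -0.0916]), array([ 0.6809, -0.1001])]
M (array([ 0.47698879, -0.35420143,  0.06960922]), np.float64(0.30828634647580355)) [array([ 0.4772, -0.353 ]), array([ 0.4775, -0.3568])] [array([ 0.476, -0.351]), array([ 0.4785, -0.3621])]
S (array([0.4478878 , 0.34949582, 0.05801626]), np.float64(0.05524874129897498)) [array([0.4479, 0.3495]), array([0.448 , 0.3527])] [array([0.4478, 0.3495]), array([0.45  , 0.3457])]
top []
side []
2.574429362425339
amber [0.65882896 0.06633224 0.08      ]
amberbase [0.6442666  0.06436425 0.        ]
beaker rim [0.6526403  0.21671154 0.075     ]
```

View pics/crop.png

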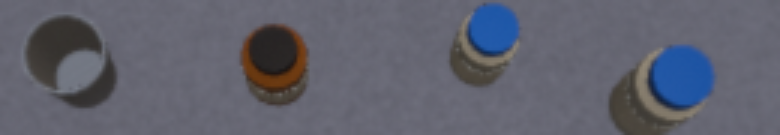

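Emit:
play_rows(commands=[[[-29.3, 15.8, 5.2, 0, 0, -63.5, 1], [-29.3, 15.8, 5.2, 0, 0, -63.5, 1], [-29.3, 15.8, 5.2, 0, 0, -63.5, 1], [-29.3, 15.8, 5.2, 0, 0, -63.5, 1], [-29.3, 15.8, 5.2, 0, 0, -63.5, 1], [-29.3, 15.8, 5.2, 0, 0, -63.5, 1], [-29.3, 15.8, 5.2, 0, 0, -63.5, 1], [-29.3, 15.8, 5.2, 0, 0, -63.5, 1], [-29.3, 15.8, 5.2, 0, 0, -63.5, 1], [-29.3, 15.8, 5.2, 0, 0, -63.5, 1], [-29.3, 15.8, 5.2, 0, 0, -63.5, 1], [-29.3, 15.8, 5.2, 0, 0, -63.5, 1], [-29.3, 15.8, 5.2, 0, 0, -63.5, 1], [-29.3, 15.8, 5.2, 0, 0, -63.5, 1]]])

```text
clock: 1.47
tool_pos: [0.4765, -0.3552, 0.1748]
orientation: [-180.0, -0.0, -92.8]
force: [-0.3, -0.1, 0.2]
opening: 0.0874
gripper_force: 0.0
```

```bash
python3 - <<'E'
from h import *
o=get_obs();print(o['tool_pos'],o['orientation'],o['joint_pos'].round(1))
s=snapshot("wrist");cv2.imwrite("pics/w1.png",s["frame"][:,:,::-1])
for b in blobs(s,*BLUE,50): print(b,plane(s,[b[1]],.072))
E
```

```text
[ 0.47649598 -0.35516009  0.17475798] [-1.79984559e+02 -6.91590543e-03 -9.28207052e+01] [-17.9  15.2 -14.    0.  -60.7  15. ]
(array([252.5, 191. ]), array([252.5, 191. ]), 1103) [[ 0.4761171  -0.35568142  0.072     ]]
```

View pics/w1.png

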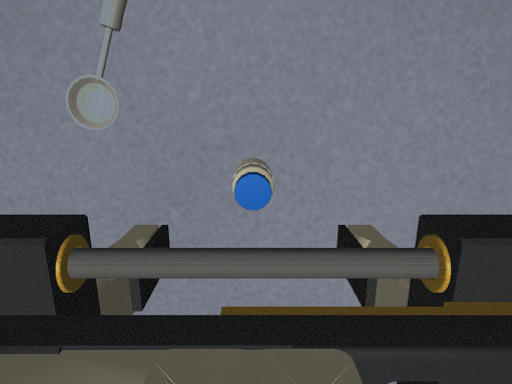

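The wrist view shows the M cap at (252,191), between the fingers. Cast onto the cap-top plane, it agrees with the other views to within 2 mm. Now I'll descend, close and lift.

Emit:
play_rows(commands=[[[0, 0, 4, 0, 0, 0, 1], [0, 0, 8, 0, 0, 0, 1], [0, 0, 11, 0, 0, 0, 1], [0, 0, 13.5, 0, 0, 0, 1], [0, 0, 15, 0, 0, 0, 1], [0, 0, 15, 0, 0, 0, 1], [0, 0, 15, 0, 0, 0, 0.2], [0, 0, 15, 0, 0, 0, 0], [0, 0, 15, 0, 0, 0, 0], [0, 0, 15, 0, 0, 0, 0], [0, 0, 15, 0, 0, 0, 0], [0, 0, 15, 0, 0, 0, 0], [0, 0, 15, 0, 0, 0, 0], [0, 0, 14, 0, 0, 0, 0], [0, 0, 12.5, 0, 0, 0, 0], [0, 0, 11, 0, 0, 0, 0], [0, 0, 9.5, 0, 0, 0, 0], [0, 0, 9, 0, 0, 0, 0], [0, 0, 9, 0, 0, 0, 0]]])

```text
clock: 3.1
tool_pos: [0.4782, -0.3545, 0.0865]
orientation: [-179.8, -0.1, -92.6]
force: [0.2, -0.0, -1.2]
opening: 0.0369
gripper_force: 30.0
```

Emit:
play_rows(commands=[[[-1, 0, 0, 0, 0, 0, 0], [-3, 0.1, 0, 0, 0, 0, 0], [-6, 0.2, 0, 0, 0, 0, 0], [-9, 0.3, 0, 0, 0, 0, 0], [-12, 0.4, 0, 0, 0, 0, 0], [-15, 0.5, 0, 0, 0, 0, 0], [-18, 0.6, 0, 0, 0, 0, 0], [-21, 0.7, 0, 0, 0, 0, 0], [-24, 0.8, 0, 0, 0, 0, 0], [-27, 0.9, 0, 0, 0, 0, 0], [-30, 1, 0, 0, 0, 0, 0], [-33, 1.1, 0, 0, 0, 0, 0], [-36, 1.2, 0, 0, 0, 0, 0], [-38.5, 1.2, 0, 0, 0, 0, 0], [-40, 1.2, 0, 0, 0, 0, 0], [-41, 1.2, 0, 0, 0, 0, 0], [-41, 1.2, 0, 0, 0, 0, 0], [-41, 1.2, 0, 0, 0, 0, 0]]])

```text
clock: 4.6
tool_pos: [0.4832, 0.056, 0.0839]
orientation: [179.9, -0.0, -92.6]
force: [-0.6, -0.0, 0.3]
opening: 0.037
gripper_force: 30.0
```

```bash
python3 - <<'E'
from h import *
o=get_obs();print(o['tool_pos'],o['orientation'],o['opening'])
S={n:snapshot(n) for n in("top","side","wrist")}
cv2.imwrite("pics/sd2.png",S["side"]["frame"][:,:,::-1])
for n,s in S.items():
  for b in blobs(s,*BLUE,30): print(n,b,plane(s,[b[1]],.132)[0])
E
```

```text
[0.48324398 0.05604187 0.08393656] [ 1.79925748e+02 -3.84555999e-02 -9.25625052e+01] 0.037040338630314945
top (array([303.9, 139.2]), array([304. , 139.2]), 228) [ 0.66434373 -0.08607432  0.132     ]
top (array([366.9, 155.1]), array([366.9, 155.1]), 355) [ 0.63535928 -0.21741819  0.132     ]
side (array([466.4,  42.3]), array([466.5,  42.2]), 547) [ 0.14638567 -0.73663879  0.132     ]
side (array([224.9, 136.4]), array([224.8, 136.4]), 108) [ 0.65060991 -0.04378939  0.132     ]
side (array([270.9, 185.4]), array([270.9, 185.4]), 76) [0.48166752 0.07103157 0.132     ]
side (array([233.5, 313.8]), array([233.5, 313.8]), 109) [0.4275785  0.38417041 0.132     ]
wrist (array([253.8, 239.1]), array([253.7, 238.9]), 944) [0.48164262 0.0348     0.132     ]
wrist (array([254., 288.]), array([254. , 288.3]), 1347) [0.48244828 0.05505767 0.132     ]
```

View pics/sd2.png

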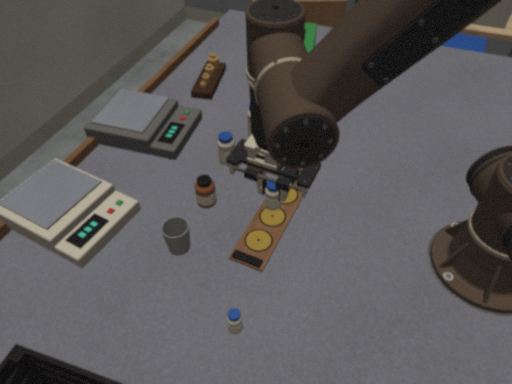

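Side view: the M bottle hangs upright between the fingers at (271,187), over the third mark. Lowering and releasing.

Emit:
play_rows(commands=[[[0, 0, 1.5, 0, 0, 0, 0], [0, 0, 3, 0, 0, 0, 0], [0, 0, 4, 0, 0, 0, 0], [0, 0, 4.6, 0, 0, 0, 0], [0, 0, 5, 0, 0, 0, 0], [0, 0, 5.1, 0, 0, 0, 0], [0, 0, 5.1, 0, 0, 0, 0], [0, 0, 5.1, 0, 0, 0, 0], [0, 0, 5.1, 0, 0, 0, 0.5], [0, 0, 5.1, 0, 0, 0, 0.8], [0, 0, 5.1, 0, 0, 0, 1], [0, 0, 5.1, 0, 0, 0, 1], [0, 0, 5.1, 0, 0, 0, 1], [0, 0, 5.1, 0, 0, 0, 1], [0, 0, 4, 0, 0, 0, 1], [0, 0, 1, 0, 0, 0, 1], [0, 0, -3, 0, 0, 0, 1], [0, 0, -7, 0, 0, 0, 1], [0, 0, -7, 0, 0, 0, 1], [0, 0, -7, 0, 0, 0, 1]]])

```text
clock: 6.42
tool_pos: [0.4854, 0.0568, 0.157]
orientation: [-179.7, 0.2, -92.6]
force: [-0.7, 0.0, -0.3]
opening: 0.0875
gripper_force: 0.0
```

```bash
cat >> h.py <<'E'
def delta(x,y,z):
    o=get_obs(); r=R.from_euler('xyz',o['orientation'],degrees=True)
    print(o['tool_pos'].round(4),'tool delta cm',(r.inv().apply(np.array([x,y,z])-o['tool_pos'])*100).round(2))
E
python3 - <<'E'
from h import *
S={n:snapshot(n) for n in("side","wrist")}
for n,s in S.items():
  for b in blobs(s,*BLUE,30): print(n,b,plane(s,[b[1]],.080)[0])
delta(.448,.3495,.125)
E
```

```text
side (array([463.7,  41.5]), array([463.8,  41.5]), 631) [ 0.14874012 -0.84436259  0.08      ]
side (array([221. , 136.1]), array([221. , 136.1]), 33) [ 0.69099902 -0.09651104  0.08      ]
side (array([272.3, 196.4]), array([272.4, 196.4]), 101) [0.48340738 0.05585023 0.08      ]
side (array([233.6, 313.8]), array([233.6, 313.8]), 109) [0.44158083 0.35985145 0.08      ]
wrist (array([252.9, 195.7]), array([252.9, 195.7]), 1372) [0.48339427 0.05249326 0.08      ]
[0.4834 0.0559 0.1541] tool delta cm [-29.16   4.89   2.92]
```

Emit:
play_rows(commands=[[[-4, 0.7, 0, 0, 0, 0, 1], [-8, 1.4, 0, 0, 0, 0, 1], [-12, 2.1, 0.5, 0, 0, 0, 1], [-16, 2.8, 1, 0, 0, 0, 1], [-20, 3.5, 2, 0, 0, 0, 1], [-24, 4.2, 2.5, 0, 0, 0, 1], [-27.5, 4.6, 2.9, 0, 0, 0, 1], [-29.2, 4.9, 2.9, 0, 0, 0, 1], [-29.2, 4.9, 2.9, 0, 0, 0, 1], [-29.2, 4.9, 2.9, 0, 0, 0, 1], [-29.2, 4.9, 2.9, 0, 0, 0, 1]]])

```text
clock: 7.43
tool_pos: [0.4478, 0.3488, 0.1244]
orientation: [179.9, -0.1, -92.6]
force: [0.9, 0.1, -0.6]
opening: 0.0877
gripper_force: 0.0
```

```bash
python3 - <<'E'
from h import *
s=snapshot("wrist")
for b in blobs(s,*BLUE,30): print(b,plane(s,[b[1]],.058)[0])
delta(.448,.3495,.012)
E
```

```text
(array([252.6, 203.8]), array([252.6, 203.8]), 896) [0.44725712 0.34847485 0.058     ]
[0.4481 0.3486 0.1248] tool delta cm [-0.11 -0.   11.28]
```

Emit:
play_rows(commands=[[[0, 0, 3, 0, 0, 0, 1], [0, 0, 6, 0, 0, 0, 1], [0, 0, 8.5, 0, 0, 0, 1], [0, 0, 10.3, 0, 0, 0, 1], [0, 0, 11.3, 0, 0, 0, 1], [0, 0, 11.3, 0, 0, 0, 1], [0, 0, 11.3, 0, 0, 0, 0.2], [0, 0, 11.3, 0, 0, 0, 0], [0, 0, 11.3, 0, 0, 0, 0], [0, 0, 11.3, 0, 0, 0, 0], [0, 0, 11.3, 0, 0, 0, 0], [0, 0, 11.3, 0, 0, 0, 0], [0, 0, 11.3, 0, 0, 0, 0], [0, 0, 10.3, 0, 0, 0, 0], [0, 0, 8.8, 0, 0, 0, 0], [0, 0, 7.3, 0, 0, 0, 0], [0, 0, 6.3, 0, 0, 0, 0], [0, 0, 5.3, 0, 0, 0, 0], [0, 0, 5.3, 0, 0, 0, 0], [0, 0, 5.3, 0, 0, 0, 0]]])

```text
clock: 9.15
tool_pos: [0.4484, 0.3502, 0.0731]
orientation: [-180.0, 0.1, -92.6]
force: [-0.0, 0.1, 0.1]
opening: 0.0025
gripper_force: 0.0
```

```bash
python3 - <<'E'
from h import *
delta(.4873,.1355,.072)
E
```

```text
[0.4484 0.3502 0.0731] tool delta cm [21.27 -4.87  0.09]
```

Opening reads 2.5 mm, so the grasp was missed. Looking.

```bash
python3 - <<'E'
from h import *
S={n:snapshot(n) for n in("top","side","wrist")}
for n,s in S.items():
  for b in blobs(s,*BLUE,20): print(n,b,plane(s,[b[1]],.058)[0])
cv2.imwrite("pics/s3.png",np.hstack([cv2.resize(S["side"]["frame"][240:360,170:300,::-1],(390,360)),cv2.resize(S["wrist"]["frame"][:,:,::-1],(400,360))]))
E
```

```text
top (array([303.9, 139.2]), array([304. , 139.2]), 228) [ 0.68695242 -0.09731754  0.058     ]
top (array([366.9, 155.1]), array([366.9, 155.1]), 355) [ 0.65503958 -0.24193154  0.058     ]
top (array([233.7, 226.3]), array([233.7, 226.4]), 161) [0.48512831 0.05492881 0.058     ]
top (array([ 97.4, 241.3]), array([ 97. , 241.3]), 61) [0.44530124 0.34525746 0.058     ]
side (array([401.4,   5.3]), array([402.8,   5.4]), 375) [ 0.39147963 -1.1003895   0.058     ]
side (array([256.5, 106.5]), array([256.5, 106.5]), 144) [ 0.66655314 -0.28196465  0.058     ]
side (array([232.4, 316.9]), array([232.5, 316.7]), 57) [0.44698336 0.35581685 0.058     ]
wrist (array([253.7, 219.2]), array([253.2, 222.5]), 536) [0.44698412 0.34490914 0.058     ]
```

View pics/s3.png

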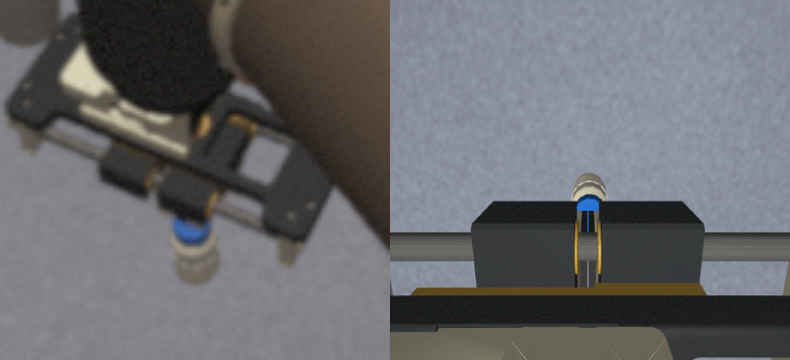

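The side view shows S still standing upright beneath the shut fingers. They closed 58 mm too slowly and the lift began before they gripped. I'll reopen and look again.

Emit:
play_rows(commands=[[[0, 0, -2, 0, 0, 0, 0], [0, 0, -5, 0, 0, 0, 0.5], [0, 0, -5.2, 0, 0, 0, 1], [0, 0, -5.2, 0, 0, 0, 1], [0, 0, -5.2, 0, 0, 0, 1], [0, 0, -5.2, 0, 0, 0, 1], [0, 0, -5.2, 0, 0, 0, 1], [0, 0, -5.2, 0, 0, 0, 1], [0, 0, -5.2, 0, 0, 0, 1], [0, 0, -5.2, 0, 0, 0, 1], [0, 0, -5.2, 0, 0, 0, 1], [0, 0, -5.2, 0, 0, 0, 1]]])

```text
clock: 10.3
tool_pos: [0.4483, 0.3499, 0.1245]
orientation: [180.0, -0.0, -92.6]
force: [-0.1, -0.7, 0.2]
opening: 0.0682
gripper_force: 0.0
```

```bash
python3 - <<'E'
from h import *
S={n:snapshot(n) for n in("side","wrist")}
for n,s in S.items():
  for b in blobs(s,*BLUE,20): print(n,b,plane(s,[b[1]],.058)[0])
delta(.448,.3495,.012)
E
```

```text
side (array([401.5,   5.3]), array([403. ,   5.4]), 373) [ 0.3907607  -1.10064504  0.058     ]
side (array([257.9, 106.4]), array([257.9, 106.4]), 115) [ 0.66290005 -0.283958    0.058     ]
side (array([233.8, 314.3]), array([233.8, 314.4]), 110) [0.44669307 0.35057217 0.058     ]
wrist (array([255.1, 202.7]), array([255.1, 202.7]), 896) [0.44603746 0.34907218 0.058     ]
[0.4483 0.3499 0.1245] tool delta cm [ 0.04  0.03 11.25]
```

Emit:
play_rows(commands=[[[0, 0.1, 3, 0, 0, 0, 0.7], [0, 0.1, 6, 0, 0, 0, 0.7], [0, 0.1, 8.5, 0, 0, 0, 0.7], [0, 0.1, 10.3, 0, 0, 0, 0.7], [0, 0.1, 11.3, 0, 0, 0, 0.7], [0, 0.1, 11.3, 0, 0, 0, 0.7], [0, 0.1, 11.3, 0, 0, 0, 0.2], [0, 0.1, 11.3, 0, 0, 0, 0], [0, 0.1, 11.3, 0, 0, 0, 0], [0, 0.1, 11.3, 0, 0, 0, 0], [0, 0.1, 11.3, 0, 0, 0, 0], [0, 0.1, 11.3, 0, 0, 0, 0], [0, 0.1, 11.3, 0, 0, 0, 0], [0, 0.1, 11.3, 0, 0, 0, 0], [0, 0.1, 11.3, 0, 0, 0, 0], [0, 0.1, 11.3, 0, 0, 0, 0]]])

```text
clock: 11.73
tool_pos: [0.4475, 0.3504, 0.0123]
orientation: [-180.0, 0.0, -92.6]
force: [-1.5, -0.5, 6.8]
opening: 0.0294
gripper_force: 30.0
```

Emit:
play_rows(commands=[[[0, 0, -1, 0, 0, 0, 0], [0, 0, -2.5, 0, 0, 0, 0], [0, 0, -4, 0, 0, 0, 0], [0, 0, -5.3, 0, 0, 0, 0], [1, -0.2, -6, 0, 0, 0, 0], [3, -0.7, -6, 0, 0, 0, 0], [5.5, -1.3, -6, 0, 0, 0, 0], [8, -1.9, -6, 0, 0, 0, 0], [10.5, -2.5, -6, 0, 0, 0, 0], [13, -3.1, -6, 0, 0, 0, 0], [15.5, -3.7, -6, 0, 0, 0, 0], [18, -4.2, -6, 0, 0, 0, 0], [20, -4.7, -6, 0, 0, 0, 0], [21.2, -5, -6, 0, 0, 0, 0], [21.2, -5, -6, 0, 0, 0, 0], [21.2, -5, -6, 0, 0, 0, 0], [21.2, -5, -6, 0, 0, 0, 0]]])

```text
clock: 13.15
tool_pos: [0.4877, 0.1362, 0.0717]
orientation: [-180.0, 0.0, -92.6]
force: [0.5, 0.7, -1.0]
opening: 0.0293
gripper_force: 30.0
```

```bash
python3 - <<'E'
from h import *
S={n:snapshot(n) for n in("side","wrist")}
for n,s in S.items():
  for b in blobs(s,*BLUE,20): print(n,b,plane(s,[b[1]],.118)[0])
delta(.4873,.1355,.021)
E
```

```text
side (array([479.1,  45.1]), array([479. ,  45.3]), 157) [ 0.10726511 -0.7578542   0.118     ]
side (array([224.8, 136.4]), array([224.8, 136.4]), 105) [ 0.65879779 -0.0587061   0.118     ]
wrist (array([252.5,  68.9]), array([252.5,  68.9]), 4237) [0.48364317 0.05726995 0.118     ]
wrist (array([253.1, 291. ]), array([253.1, 291.1]), 1645) [0.48708765 0.13835894 0.118     ]
[0.4876 0.1366 0.0716] tool delta cm [0.11 0.03 5.06]
```

Emit:
play_rows(commands=[[[0.2, 0, 1.5, 0, 0, 0, 0], [0.2, 0, 3, 0, 0, 0, 0], [0.2, 0, 4, 0, 0, 0, 0], [0.2, 0, 4.7, 0, 0, 0, 0], [0.2, 0, 5.1, 0, 0, 0, 0], [0.2, 0, 5.1, 0, 0, 0, 0], [0.2, 0, 5.1, 0, 0, 0, 0], [0.2, 0, 5.1, 0, 0, 0, 0.5], [0.2, 0, 5.1, 0, 0, 0, 0.8], [0.2, 0, 5.1, 0, 0, 0, 1], [0.2, 0, 5.1, 0, 0, 0, 1], [0.2, 0, 5.1, 0, 0, 0, 1], [0.2, 0, 5.1, 0, 0, 0, 1], [0.2, 0, 4, 0, 0, 0, 1], [0.2, 0, 1, 0, 0, 0, 1], [0.2, 0, -3, 0, 0, 0, 1], [0.2, 0, -7, 0, 0, 0, 1], [0.2, 0, -11, 0, 0, 0, 1], [0.2, 0, -11, 0, 0, 0, 1], [0.2, 0, -11, 0, 0, 0, 1]]])

```text
clock: 14.92
tool_pos: [0.4887, 0.1348, 0.1844]
orientation: [-179.7, 0.2, -92.6]
force: [-0.5, 0.1, -0.8]
opening: 0.0877
gripper_force: 0.0
```

```bash
python3 - <<'E'
from h import *
S={n:snapshot(n) for n in("side","wrist")}
for n,s in S.items():
  for b in blobs(s,*BLUE,20): print(n,b,[plane(s,[b[1]],z)[0][:2].round(4) for z in(.066,.08)])
delta(.678,-.093,.18)
E
```

```text
side (array([463.7,  41.4]), array([463.7,  41.4]), 628) [array([ 0.1476, -0.8735]), array([ 0.1491, -0.8449])]
side (array([271.5, 196.6]), array([271.6, 196.5]), 83) [array([0.4896, 0.0448]), array([0.485 , 0.0568])]
side (array([257.8, 224.2]), array([257.8, 224.2]), 69) [array([0.4873, 0.135 ]), array([0.4827, 0.1454])]
wrist (array([252.9,  89.6]), array([252.9,  89.5]), 1326) [array([0.4834, 0.0526]), array([0.4834, 0.0534])]
wrist (array([253. , 186.4]), array([252.9, 186.4]), 598) [array([0.487 , 0.1332]), array([0.4869, 0.1298])]
[0.487  0.1337 0.1812] tool delta cm [ 21.77 -20.12   0.11]
```

Emit:
play_rows(commands=[[[2, -2, 0, 0, 0, 0, 1], [4.5, -4.2, 0, 0, 0, 0, 1], [7, -6.6, 0, 0, 0, 0, 1], [9.6, -9, 0, 0, 0, 0, 1], [12.2, -11.4, 0, 0, 0, 0, 1], [14.8, -13.8, 0, 0, 0, 0, 1], [17.4, -16.2, 0, 0, 0, 0, 1], [20, -18.6, 0, 0, 0, 0, 1], [21.8, -20.1, 0, 0, 0, 0, 1], [21.8, -20.1, 0, 0, 0, 0, 1], [21.8, -20.1, 0, 0, 0, 0, 1], [21.8, -20.1, 0, 0, 0, 0, 1]]])

```text
clock: 16.02
tool_pos: [0.6773, -0.093, 0.1795]
orientation: [179.8, -0.0, -92.7]
force: [0.3, 0.3, -0.9]
opening: 0.088
gripper_force: 0.0
```

```bash
python3 - <<'E'
from h import *
s=snapshot("wrist")
for b in blobs(s,*BLUE,100): print(b,plane(s,[b[1]],.088)[0])
delta(.678,-.093,.034)
E
```

```text
(array([294.3,  16. ]), array([294.2,  16.1]), 2116) [ 0.64156391 -0.22083078  0.088     ]
(array([251.6, 192.9]), array([251.6, 192.9]), 1703) [ 0.67727351 -0.09485919  0.088     ]
[ 0.6774 -0.0925  0.1803] tool delta cm [ 0.04 -0.09 14.63]
```

Emit:
play_rows(commands=[[[0.1, 0, 3, 0, 0, 0, 1], [0.1, 0, 6, 0, 0, 0, 1], [0.1, 0, 9, 0, 0, 0, 1], [0.1, 0, 11.5, 0, 0, 0, 1], [0.1, 0, 13.5, 0, 0, 0, 1], [0.1, 0, 14.6, 0, 0, 0, 1], [0.1, 0, 14.6, 0, 0, 0, 1], [0.1, 0, 14.6, 0, 0, 0, 0.2], [0.1, 0, 14.6, 0, 0, 0, 0], [0.1, 0, 14.6, 0, 0, 0, 0], [0.1, 0, 14.6, 0, 0, 0, 0], [0.1, 0, 14.6, 0, 0, 0, 0], [0.1, 0, 14.6, 0, 0, 0, 0], [0.1, 0, 14.6, 0, 0, 0, 0], [0.1, 0, 14.6, 0, 0, 0, 0], [0.1, 0, 14.6, 0, 0, 0, 0]]])

```text
clock: 17.4
tool_pos: [0.6783, -0.0941, 0.0359]
orientation: [-180.0, -0.0, -92.6]
force: [-0.3, 0.7, 3.0]
opening: 0.0453
gripper_force: 30.0
```

```bash
python3 - <<'E'
from h import *
delta(.4800,-.0240,.094)
E
```

```text
[ 0.6783 -0.0941  0.0359] tool delta cm [-6.1  20.13 -5.81]
```

Emit:
play_rows(commands=[[[0, 0, -1, 0, 0, 0, 0], [0, 0, -2.5, 0, 0, 0, 0], [0, 0, -4, 0, 0, 0, 0], [0, 0, -5.3, 0, 0, 0, 0], [-0.3, 1, -6, 0, 0, 0, 0], [-0.9, 3, -6, 0, 0, 0, 0], [-1.7, 5.5, -6, 0, 0, 0, 0], [-2.5, 8, -6, 0, 0, 0, 0], [-3.2, 10.5, -6, 0, 0, 0, 0], [-4, 13, -6, 0, 0, 0, 0], [-4.8, 15.5, -6, 0, 0, 0, 0], [-5.5, 18, -6, 0, 0, 0, 0], [-6.1, 19.5, -6, 0, 0, 0, 0], [-6.1, 20.1, -6, 0, 0, 0, 0], [-6.1, 20.1, -6, 0, 0, 0, 0], [-6.1, 20.1, -6, 0, 0, 0, 0], [-6.1, 20.1, -6, 0, 0, 0, 0]]])

```text
clock: 18.82
tool_pos: [0.4812, -0.0239, 0.0958]
orientation: [-180.0, 0.0, -92.6]
force: [-0.3, -0.0, -0.6]
opening: 0.0454
gripper_force: 30.0
```

```bash
python3 - <<'E'
from h import *
S={n:snapshot(n) for n in("side","wrist")}
for n,s in S.items():
  for b in blobs(s,*BLUE,20): print(n,b,plane(s,[b[1]],.148)[0])
delta(.4800,-.0247,.043)
E
```

```text
side (array([463.8,  41.5]), array([463.9,  41.5]), 631) [ 0.15593042 -0.70588092  0.148     ]
side (array([255.6, 106. ]), array([255.6, 106. ]), 114) [ 0.6200845  -0.16902686  0.148     ]
side (array([288.2, 150.3]), array([288.4, 150.3]), 23) [ 0.48032168 -0.03673272  0.148     ]
side (array([284. , 156.7]), array([284. , 156.7]), 70) [ 0.48209136 -0.01195152  0.148     ]
side (array([272.3, 196.4]), array([272.3, 196.4]), 100) [0.46137117 0.11462362 0.148     ]
side (array([257.7, 224.2]), array([257.7, 224.2]), 69) [0.46071738 0.19622575 0.148     ]
wrist (array([252.8, 243.4]), array([253.1, 243.2]), 418) [ 0.47958351 -0.0448152   0.148     ]
wrist (array([252.5, 292. ]), array([252.5, 292. ]), 2851) [ 0.48068606 -0.02551092  0.148     ]
[ 0.4811 -0.0241  0.0954] tool delta cm [0.07 0.1  5.24]
```

Emit:
play_rows(commands=[[[0, 0.1, 1.5, 0, 0, 0, 0], [0, 0.1, 3, 0, 0, 0, 0], [0, 0.1, 4, 0, 0, 0, 0], [0, 0.1, 4.7, 0, 0, 0, 0], [0, 0.1, 5.1, 0, 0, 0, 0], [0, 0.1, 5.1, 0, 0, 0, 0], [0, 0.1, 5.1, 0, 0, 0, 0], [0, 0.1, 5.1, 0, 0, 0, 0.6], [0, 0.1, 5.1, 0, 0, 0, 0.8], [0, 0.1, 5.1, 0, 0, 0, 1], [0, 0.1, 5.1, 0, 0, 0, 1], [0, 0.1, 5.1, 0, 0, 0, 1], [0, 0.1, 5.1, 0, 0, 0, 1], [0, 0.1, 4, 0, 0, 0, 1], [0, 0.1, 1, 0, 0, 0, 1], [0, 0.1, -3, 0, 0, 0, 1], [0, 0.1, -7, 0, 0, 0, 1], [0, 0.1, -10, 0, 0, 0, 1], [0, 0.1, -10, 0, 0, 0, 1], [0, 0.1, -10, 0, 0, 0, 1]]])

```text
clock: 20.58
tool_pos: [0.4803, -0.0235, 0.1977]
orientation: [-179.7, 0.1, -92.6]
force: [-0.6, 0.1, -1.2]
opening: 0.0874
gripper_force: 0.0
```

```bash
python3 - <<'E'
from h import *
S={n:snapshot(n) for n in("side","wrist")}
for n,s in S.items():
  for b in blobs(s,*BLUE,20): print(n,b,plane(s,[b[1]],.096)[0])
delta(.643,-.227,.195)
E
```

```text
side (array([463.8,  41.5]), array([463.7,  41.5]), 629) [ 0.15079425 -0.8116479   0.096     ]
side (array([285.6, 170.7]), array([285.6, 170.7]), 133) [ 0.47957331 -0.0207439   0.096     ]
side (array([272.5, 196.2]), array([272.5, 196.2]), 103) [0.47819214 0.06899675 0.096     ]
side (array([257.7, 224.3]), array([257.7, 224.3]), 69) [0.4775777  0.15768058 0.096     ]
wrist (array([252.5, 191.3]), array([252.5, 191.3]), 1588) [ 0.47901482 -0.02455022  0.096     ]
wrist (array([251.5, 279.7]), array([251.4, 279.8]), 92) [0.48371283 0.05636636 0.096     ]
[ 0.4787 -0.0239  0.1951] tool delta cm [ 19.53 -17.35  -0.  ]
```

Emit:
play_rows(commands=[[[2, -1.8, 0, 0, 0, 0, 1], [4.5, -4, 0, 0, 0, 0, 1], [7, -6.2, 0, 0, 0, 0, 1], [9.5, -8.4, 0, 0, 0, 0, 1], [12, -10.7, 0, 0, 0, 0, 1], [14.5, -12.9, 0, 0, 0, 0, 1], [17, -15.1, 0, 0, 0, 0, 1], [19, -17, 0, 0, 0, 0, 1], [19.5, -17.4, 0, 0, 0, 0, 1], [19.5, -17.4, 0, 0, 0, 0, 1], [19.5, -17.4, 0, 0, 0, 0, 1], [19.5, -17.4, 0, 0, 0, 0, 1]]])

```text
clock: 21.68
tool_pos: [0.6433, -0.2258, 0.1946]
orientation: [179.9, 0.0, -92.6]
force: [0.3, 0.3, -0.6]
opening: 0.0877
gripper_force: 0.0
```

```bash
python3 - <<'E'
from h import *
s=snapshot("wrist")
for b in blobs(s,*BLUE,100): print(b,plane(s,[b[1]],.105)[0])
delta(.643,-.227,.047)
E
```

```text
(array([253. , 191.7]), array([253. , 191.7]), 2544) [ 0.64223004 -0.2290491   0.105     ]
[ 0.6435 -0.2257  0.1952] tool delta cm [ 0.14  0.03 14.82]
```

Emit:
play_rows(commands=[[[0.2, 0.1, 3, 0, 0, 0, 1], [0.2, 0.1, 6, 0, 0, 0, 1], [0.2, 0.1, 9, 0, 0, 0, 1], [0.2, 0.1, 11.5, 0, 0, 0, 1], [0.2, 0.1, 13.5, 0, 0, 0, 1], [0.2, 0.1, 14.8, 0, 0, 0, 1], [0.2, 0.1, 14.8, 0, 0, 0, 1], [0.2, 0.1, 14.8, 0, 0, 0, 0.2], [0.2, 0.1, 14.8, 0, 0, 0, 0], [0.2, 0.1, 14.8, 0, 0, 0, 0], [0.2, 0.1, 14.8, 0, 0, 0, 0], [0.2, 0.1, 14.8, 0, 0, 0, 0], [0.2, 0.1, 14.8, 0, 0, 0, 0], [0.2, 0.1, 14.8, 0, 0, 0, 0], [0.2, 0.1, 14.8, 0, 0, 0, 0]]])

```text
clock: 22.98
tool_pos: [0.6434, -0.2287, 0.0484]
orientation: [-179.9, -0.0, -92.6]
force: [-1.9, 1.1, 6.9]
opening: 0.0551
gripper_force: 30.0
```

```bash
python3 - <<'E'
from h import *
delta(.4763,-.1044,.107)
E
```

```text
[ 0.6434 -0.2287  0.0484] tool delta cm [-11.65  17.26  -5.88]
```

Emit:
play_rows(commands=[[[0, 0, -1, 0, 0, 0, 0], [0, 0, -2.5, 0, 0, 0, 0], [0, 0, -4, 0, 0, 0, 0], [0, 0, -5.3, 0, 0, 0, 0], [-0.7, 1, -6, 0, 0, 0, 0], [-2, 3, -6, 0, 0, 0, 0], [-3.4, 5, -6, 0, 0, 0, 0], [-4.7, 7, -6, 0, 0, 0, 0], [-6.1, 9, -6, 0, 0, 0, 0], [-7.4, 11, -6, 0, 0, 0, 0], [-8.8, 13, -6, 0, 0, 0, 0], [-10.1, 15, -6, 0, 0, 0, 0], [-11.3, 16.7, -6, 0, 0, 0, 0], [-11.7, 17.3, -6, 0, 0, 0, 0], [-11.7, 17.3, -6, 0, 0, 0, 0], [-11.7, 17.3, -6, 0, 0, 0, 0], [-11.7, 17.3, -6, 0, 0, 0, 0]]])

```text
clock: 24.4
tool_pos: [0.4764, -0.1039, 0.1078]
orientation: [-180.0, -0.0, -92.6]
force: [0.4, 0.1, -0.3]
opening: 0.0552
gripper_force: 30.0
```

```bash
python3 - <<'E'
from h import *
S={n:snapshot(n) for n in("side","wrist")}
for n,s in S.items():
  for b in blobs(s,*BLUE,20): print(n,b,plane(s,[b[1]],.165)[0])
delta(.4763,-.1044,.056)
E
```

```text
side (array([463.9,  41.4]), array([464. ,  41.4]), 627) [ 0.15759475 -0.67194521  0.165     ]
side (array([301.6, 125.3]), array([301.6, 125.3]), 38) [ 0.47602142 -0.11635123  0.165     ]
side (array([297.6, 131.8]), array([297.5, 131.9]), 87) [ 0.47690831 -0.0888142   0.165     ]
side (array([285.7, 170.6]), array([285.7, 170.6]), 134) [0.45679192 0.04674955 0.165     ]
side (array([272.4, 196.2]), array([272.4, 196.2]), 103) [0.4558228 0.1286924 0.165    ]
side (array([257.7, 224.3]), array([257.7, 224.3]), 69) [0.45507311 0.20914196 0.165     ]
wrist (array([252.7, 241. ]), array([252.8, 240.7]), 922) [ 0.47469839 -0.12788026  0.165     ]
wrist (array([252.6, 292.2]), array([252.5, 292.1]), 3578) [ 0.47568999 -0.10853377  0.165     ]
[ 0.4762 -0.1041  0.1074] tool delta cm [ 0.03 -0.01  5.14]
```

Emit:
play_rows(commands=[[[-0.1, 0, 1.5, 0, 0, 0, 0], [-0.1, 0, 3, 0, 0, 0, 0], [-0.1, 0, 4, 0, 0, 0, 0], [-0.1, 0, 4.7, 0, 0, 0, 0], [-0.1, 0, 5.1, 0, 0, 0, 0], [-0.1, 0, 5.1, 0, 0, 0, 0], [-0.1, 0, 5.1, 0, 0, 0, 0], [-0.1, 0, 5.1, 0, 0, 0, 0.7], [-0.1, 0, 5.1, 0, 0, 0, 1], [-0.1, 0, 5.1, 0, 0, 0, 1], [-0.1, 0, 5.1, 0, 0, 0, 1], [-0.1, 0, 5.1, 0, 0, 0, 1], [-0.1, 0, 5.1, 0, 0, 0, 1], [-0.1, 0, 4, 0, 0, 0, 1], [-0.1, 0, 1, 0, 0, 0, 1], [-0.1, 0, -3, 0, 0, 0, 1], [-0.1, 0, -7, 0, 0, 0, 1], [-0.1, 0, -10, 0, 0, 0, 1], [-0.1, 0, -10, 0, 0, 0, 1]]])

```text
clock: 26.08
tool_pos: [0.4792, -0.1029, 0.2145]
orientation: [-179.4, 0.0, -92.6]
force: [0.7, 0.3, 1.1]
opening: 0.0876
gripper_force: 0.0
```

Emit:
play_rows(commands=[[[3, 0, 0, 0, 0, 0, 1], [7, 0, 0, 0, 0, 0, 1], [11, 0, 0, 0, 0, 0, 1], [15, 0, 0, 0, 0, 0, 1], [19, 0, 0, 0, 0, 0, 1], [23, 0, 0, 0, 0, 0, 1], [26, 0, 0, 0, 0, 0, 1], [28, 0, 0, 0, 0, 0, 1], [28, 0, 0, 0, 0, 0, 1], [28, 0, 0, 0, 0, 0, 1], [28, 0, 0, 0, 0, 0, 1]]])

```text
clock: 27.0
tool_pos: [0.4626, -0.3822, 0.2072]
orientation: [180.0, 0.0, -92.6]
force: [0.7, -0.5, 0.2]
opening: 0.0876
gripper_force: 0.0
```

```bash
python3 - <<'E'
from h import *
S={n:snapshot(n) for n in("side","top")}
M=np.array([[.4763,-.1044],[.48,-.0247],[.4835,.0556],[.4873,.1355]]);H=[.113,.096,.08,.066]
for n,s in S.items():
  B=[b for b in blobs(s,*BLUE,40)]
  for m,h in zip(M,H):
    q=min((plane(s,[b[1]],h)[0][:2]-m for b in B),key=np.linalg.norm); print(n,(q*1000).round(1))
cv2.imwrite("pics/end.png",np.hstack([cv2.resize(s["frame"][:,:,::-1],(400,300)) for s in S.values()]))
E
```

```text
side [-0.4  4.9]
side [-0.9  3. ]
side [-0.1 -0.4]
side [ 0.2 -0.5]
top [-0.1  3.1]
top [-0.3  2. ]
top [ 0.4 -1.5]
top [ 0.4 -1.5]
```

View pics/end.png

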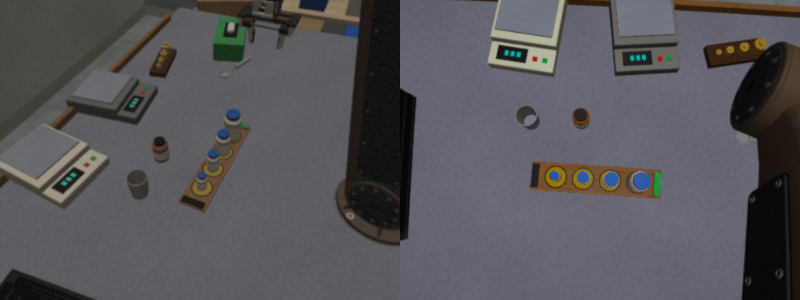

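Both views show the four bottles upright on their marks, with XL next to the green plate at (657,183) and all within about 5 mm. The amber bottle and beaker haven't moved. Handing in.

```bash
python3 -c "
from plant import *
print(close_job())"
```

```text
the job is handed in; nothing more can be done
None
```

The job is handed in, result not reported: all four white bottles stand upright on their marks, largest at the green plate, measured within about 5 mm of centre, with the amber bottle and steel beaker untouched, at about 27 s of the 109 s.

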